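# Load the bead-stringing stand and hold its tension arm wound

### The job

Get the bead-stringing stand ready for threading: sort the two bead containers by size into its wells, standing the slim capped tube upright in the narrow square well and the stout glass vial upright in the wide square well, and let go of them. Then push or pull the sprung tension arm by its upright steel pin, clockwise seen from above, all the way to its stop, and finish while still holding it there with the gripper fingers so that it cannot spring back. Leave the frosted pot and the cream jar where they are.

Things in the scene. Friction and masses are not known exactly. Their poses are not given: they have to be found in the camera images.
- stand: bead-stringing stand, fixed to the table: plywood base 130 x 265 x 10 mm (its x and y) with two square wooden wells at its +y end and a sprung tension arm at its -y end. Origin on the table under the stand, x away from the robot and y to the left at yaw 0, z up; the base spans -65 to 65 mm in x and -125 to 140 mm in y. Two steel stop posts, 10 mm thick and 58 mm high above the table, bound the arm's swing; highest fixed part 58 mm
- narrow_well (a point): centre of the mouth of the narrow well, 36 mm above the table, at x 0, y +105 mm in the stand's frame: a square opening 26 x 26 mm along the stand's axes, 24 mm deep (its floor is 12 mm above the table), in a wooden block 52 x 52 mm. Axes as the stand's
- wide_well (a point): centre of the mouth of the wide well, 22 mm above the table, at x 0, y +35 mm in the stand's frame: a square opening 38 x 38 mm along the stand's axes, 10 mm deep (its floor is 12 mm above the table), in a wooden block 62 x 62 mm. Axes as the stand's
- pivot (a point): point on the tension arm's upright hinge axis, 60 mm above the table, just over the pivot, at x +35, y -50 mm in the stand's frame; the arm turns about the vertical through it
- tension_arm (a joint): angle of the tension arm about its vertical pivot, rad: 0 at rest against the rest post (arm pointing to the stand's right, -80 deg from the stand's x), growing clockwise seen from above to 1.10 at the stop (arm pointing front right, -143 deg). The spring drives it back to 0: about 2.2 N at the pin at rest, 8.3 N at the stop. The arm is an aluminium cage of two plates with black pulleys, 16 to 25 mm wide, 90 mm long, its top 53 mm above the table
- guide_pin: upright round steel pin on the far end of the tension arm, 90 mm from the pivot axis, 12 mm thick and 47 mm long, bare from 55 to 100 mm above the table; origin on its axis at its foot, 53 mm above the table; it swings with the arm and turns freely about its own axis like a crank handle
- pin_top (a point): centre of the pin's top end, 100 mm above the table
- bead_tube: slim capped tube of beads, 16 mm across and 74 mm tall, body square in contact with sides along its x and y (white round cap from 62 mm up), standing loose on the table; origin at the centre of its underside, z up; 17 to 31 g
- bead_vial: stout round glass vial, 24 mm across and 44 mm tall (contact takes place at 24 mm over its whole height, neck and lip included), standing loose on the table; origin at the centre of its underside, z up
- frosted_pot: frosted round pot with a screw lid, 50 mm across and 38 mm tall, loose bystander to be left alone; origin at the centre of its underside
- cream_jar: white round screw-top jar, 49 mm across and 50 mm tall, loose bystander to be left alone; origin at the centre of its underside
There are look-alikes about, which are no part of the job. Leave any pink look-alike of the bead_vial alone.

How it is judged:
On the way, in this order (a step that is already met when the one before it is completed fails the run):
1. tube upright in the narrow well and vial upright in the wide well, both let go (horizontal distance between bead_tube and narrow_well below 0.016 m and z of bead_tube in the frame of narrow_well below -0.02 m and angle between each of bead_tube, bead_vial's own z axis and vertical below 0.15 rad and linear speed of each of bead_tube, bead_vial below 0.03 m/s and contact force between the fingers and bead_tube below 0.2 N and horizontal distance between bead_vial and wide_well below 0.016 m and z of bead_vial in the frame of wide_well below -0.006 m and contact force between the fingers and bead_vial below 0.2 N), for 0.2 s.
2. tension arm swung to its stop and held there by the pin (value of joint tension_arm above 1.03 rad and velocity of joint tension_arm between -0.1 and 0.1 rad/s and contact force between the fingers and guide_pin above 1.5 N), for 0.3 s.
At the end, for the whole second after the job is handed in: Tube in the narrow and vial in the wide well, on the floor (4 mm), within 16 mm of centre, upright within 0.15 rad, still, not touched; the arm still, above 1.03 of 1.10 rad, with the fingers bearing on its pin by over 1.5 N; pot and jar within 30 mm of their starts (all of step 1 and all of step 2 and distance of each of frosted_pot, cream_jar from where it was at the start of the episode below 0.03 m); the arm keeps its last pose, push and grip.
It fails at once if the frosted pot is shifted by more than 30 mm (distance of frosted_pot from where it was at the start of the episode above 0.03 m).
It fails at once if the cream jar is shifted by more than 30 mm (distance of cream_jar from where it was at the start of the episode above 0.03 m).
It also fails if it takes over 72 s, if anything falls off the work surface, if the arm or the gripper's body presses on something with over 40 N, if the wrist force passes 120 N, or if a joint passes its speed limit or range.

### The arm

A 6-joint arm with a two-finger parallel gripper is mounted at the origin on a cart in front of the work surface, level with it; the furniture and walls round the work are solid. World frame = base frame: x ahead of the robot, y to its left, z up, the work surface at z = 0. Lengths are in m, angles in rad, forces in N, time in s.
With the tool pointing down it reaches from about 0.3 to 0.775 m from the base axis. Payload 14.6 kg.
Tool frame: the origin (TCP) lies midway between the tips of the shut fingers; the grasp point (between the pads) lies 19 mm behind it; z points along the fingers, y is the direction in which the jaws open and shut (so a half turn about z gives the same grasp; the last joint's range is limited). The gripper opens to 85 mm and grips with 20 to 120 N. Pads are 22 mm wide; open, the fingers measure 114 mm over their backs; the gripper's body (76 mm by 85 mm) begins 54 mm behind the grasp point. The pads swing forward as they close: fully open they stand 13 mm farther back than shut.
Start: joints at [1.257, 0.3, 1.521, -0, 1.321, -0.067], TCP at [0.134, 0.533, 0.231] pointing down, gripper open.
Joint ranges: [-3.03, 3.03], [-0.79, 2.21], [0.23, 2.52], [-1.04, 4.18], [0, 3.07], [-2.55, 2.55]. Speed limits (rad/s): [2.22, 2.22, 2.57, 3.14, 3.14, 3.14].

### API

Orientations are given as a unit quaternion [x, y, z, w].
In Python, from workcell import r gives the robot as it stands. The module is installed in compiled form; this text tells all that it offers.
- The arm moves only by the tool servo_tool, never from a script. Its argument "series" is text: rows parted by semicolons, each of 7 numbers parted by spaces: the shift along the world's x, y, z scaled (see below), then the turn, a rotation vector about the world's x, y, z scaled (see below), then the closure, from 0 (fully open) to 1 (shut). In form: tx ty tz rx ry rz gripper; .... A call has 1 to 20 rows; each row shifts and turns the pose as measured when the row begins; what a row does not reach is not made up. The controller multiplies each number of a shift by 800 mm and each number of a turn by 0.15 rad. A row lasts 1/8 s, in which the tool goes at most 62.5 mm and 10.7 degrees, less where a joint would pass 70% of its speed; a pose out of reach is approached as far as the arm can. A call with a number of a shift or a turn outside -1 to 1 is refused whole. A call with a gripper value outside its range is refused whole. The fingers move at their own pace and stop on an object; "newtons" is the grip in N (left out, the last holds). Time passes only in rows, so rows that do not move let the fingers close. It gives the time, the measured TCP pose, the force and the opening at its end, in the units of the state.
- r.observe(): the state, without advancing time (a new reading comes with each control period).
- r.capture(name): name is "scene" or "top" or "wrist"; returns the picture (384x512x3 uint8, red, green, blue); there is no depth.
- r.camera_params(name): a dict with "mtx" (3x3 intrinsics, pixels), "R" (3x3) and "t" (3): a world point X has camera coordinates R X + t. Camera axes: x right, y down, z forward; pixel columns grow to the right and rows downward; lengths in m; the calibration is good to about 2 mm. The wrist camera is an equidistant fisheye: a pixel r from the principal point sees the ray r / f radians off the axis. A picture is of the moment at which its call begins: read the wrist's pose just before it. camera_params takes no time and is no camera call; for the wrist camera it gives the pose at the moment of the call.
- r.job_done(): hands the job in, once; it reports no verdict.
Trained networks look in the newest picture that a camera, given by its name, has taken for a name from the list of things; names that differ only in an ending like _2 or _b are one class to them, and where a whole thing is asked for, a point or a joint stands for the part that bears it (a point fixed in the world has none). Each returns a list of dicts, best first, with "score" (0 to 1); they miss things now and then, are a little off and sometimes report something else, mostly with a low value. They report only what shows in the picture. A call takes as long as a camera call. They do not tell look-alikes from the thing itself.
- r.spot_in(camera, label): "box" ([centre column, centre row, width, height] in pixels, round what is visible of it).
- r.trace(camera, label): "mask" (384x512 bool, what is visible of it) and "box" ([centre column, centre row, width, height] in pixels, round what is visible of it).
The state is a dict: "time": time; "joints": joint angles; "dq": joint speeds; "tau": joint torques, N m; "position": TCP position; "eef_rot": TCP orientation; "ft_force": force on the tool from outside, world axes, zero at the start; "moment": the same for the moment, N m; "width": opening from 0.0 (shut) to 1.0 (fully open).
Only numpy, scipy, OpenCV 4.12 (cv2) and the standard library are available. Lean on these libraries where they do the work, as an engineer would, in place of code of your own. Each camera call takes 0.05 s, during which the arm holds its last target.

## Working session

There is one attempt and no reset: what is moved stays moved. The work goes in short steps, Python scripts to look and compute and a tool call to move; the robot and the scene stay as the last step left them, time stands still between calls to the robot, and variables do not carry over. Pictures are saved under pics/ and viewed, and the job is handed in when it is done.

Besides the shell and the picture viewer there is one more tool, called after ">>>" as name(argument=value, ...) on one line, values as JSON. servo_tool: Moves the arm, as the interface text tells. Shifts and turns lie within -1 to 1; 1 stands for 800 mm of shift or 0.15 rad of turn. Its arguments: {"type":"object","properties":{"series":{"type":"string"},"newtons":{"type":"number"}},"required":["series"]}

```bash
mkdir -p pics; python3 - <<'E'
from workcell import r
import cv2, numpy as np
print(r.observe())
for n in ["scene","top","wrist"]:
    im=r.capture(n); cv2.imwrite(f"pics/{n}0.png",im[:,:,::-1])
    p=r.camera_params(n); print(n,{k:np.round(v,4).tolist() for k,v in p.items()})
    if n!="wrist":
        for l in ["stand","guide_pin","bead_tube","bead_vial","frosted_pot","cream_jar"]:
            print(l,[(round(d["score"],2),np.round(d["box"],1).tolist()) for d in r.spot_in(n,l)][:4])
print(r.observe()["time"])
E
```

```text
{'time': 0.0, 'joints': array([ 1.25737412e+00,  3.00457685e-01,  1.52159192e+00,  1.17813035e-05,
        1.32073219e+00, -6.65817094e-02]), 'dq': array([-0.00072092, -0.00116164,  0.00027401, -0.00188454, -0.00025541,
       -0.0002005 ]), 'tau': array([-1.99611903e-03, -5.43500447e+01, -3.61786151e+01, -1.64672256e-04,
        4.11796922e-03,  3.51188748e-05]), 'position': array([0.13430235, 0.53309759, 0.2307241 ]), 'eef_rot': array([ 1.23108583e-01,  9.92393029e-01, -5.82790117e-04, -1.17894428e-04]), 'ft_force': array([ 0.86639935, -0.36668593, -0.62452373]), 'moment': array([0.01693938, 0.00740152, 0.02594608]), 'width': 0.9996398732053762}
scene {'mtx': [[431.5921, 0.0, 260.3502], [0.0, 431.5921, 193.0434], [0.0, 0.0, 1.0]], 'R': [[0.8558, -0.5169, -0.0181], [-0.3123, -0.4886, -0.8147], [0.4123, 0.7029, -0.5796]], 't': [-0.4965, 0.1921, 0.9234]}
stand [(0.82, [223.7, 182.7, 98.4, 63.0])]
guide_pin [(0.4, [263.4, 178.2, 5.2, 18.4])]
bead_tube [(0.74, [297.4, 293.4, 10.4, 33.4])]
bead_vial [(0.74, [336.5, 247.1, 12.0, 17.9]), (0.7, [380.1, 275.5, 14.1, 22.7]), (0.53, [342.4, 27
[... 179 characters left out ...]
260.994], [0.0, 436.5925, 195.3571], [0.0, 0.0, 1.0]], 'R': [[-0.002, -1.0, 0.0011], [-0.9821, 0.0018, -0.1883], [0.1883, -0.0014, -0.9821]], 't': [-0.0591, 0.5329, 1.161]}
stand [(0.93, [199.6, 200.3, 97.4, 57.5])]
guide_pin []
bead_tube []
bead_vial [(0.61, [338.1, 168.9, 8.6, 11.4]), (0.53, [374.1, 162.7, 10.2, 6.3]), (0.52, [357.7, 184.7, 14.6, 7.0]), (0.52, [381.1, 184.6, 10.4, 11.5])]
frosted_pot [(0.56, [301.6, 252.6, 20.9, 17.2])]
cream_jar [(0.54, [303.0, 128.1, 23.6, 24.1])]
wrist {'mtx': [[297.3186, 0.0, 258.9891], [0.0, 297.3186, 191.9746], [0.0, 0.0, 1.0]], 'R': [[0.2444, 0.9697, 0.0006], [0.9244, -0.2332, 0.3019], [0.2929, -0.0733, -0.9533]], 't': [-0.5504, -0.04, 0.3797]}
0.75
```

View pics/scene0.png

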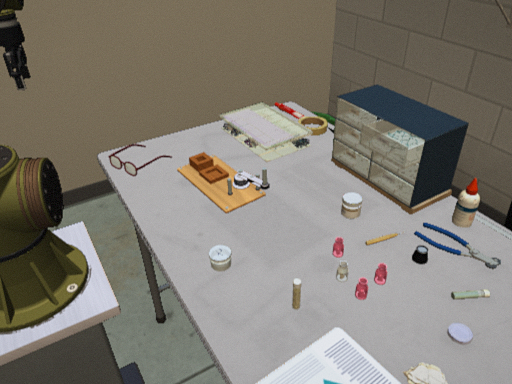

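View pics/top0.png

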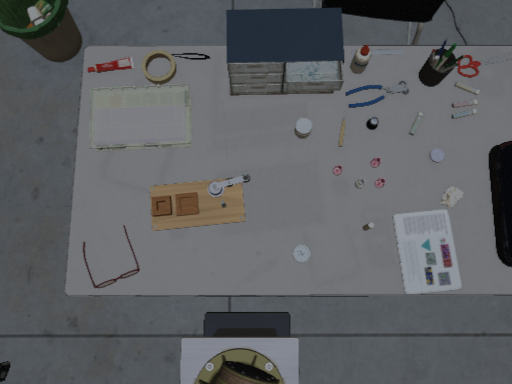

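View pics/wrist0.png

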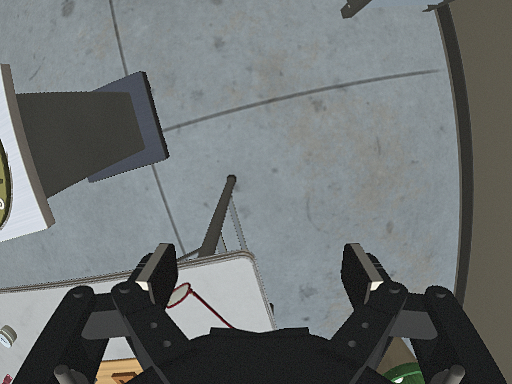

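```bash
python3 - <<'E'
import cv2
a=cv2.imread("pics/scene0.png")[130:330,140:440]; b=cv2.imread("pics/top0.png")[100:280,130:430]
cv2.imwrite("pics/scene0z.png",cv2.resize(a,(800,533),interpolation=cv2.INTER_CUBIC)); cv2.imwrite("pics/top0z.png",cv2.resize(b,(800,480),interpolation=cv2.INTER_CUBIC))
E
```

```text
(no output)
```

View pics/scene0z.png

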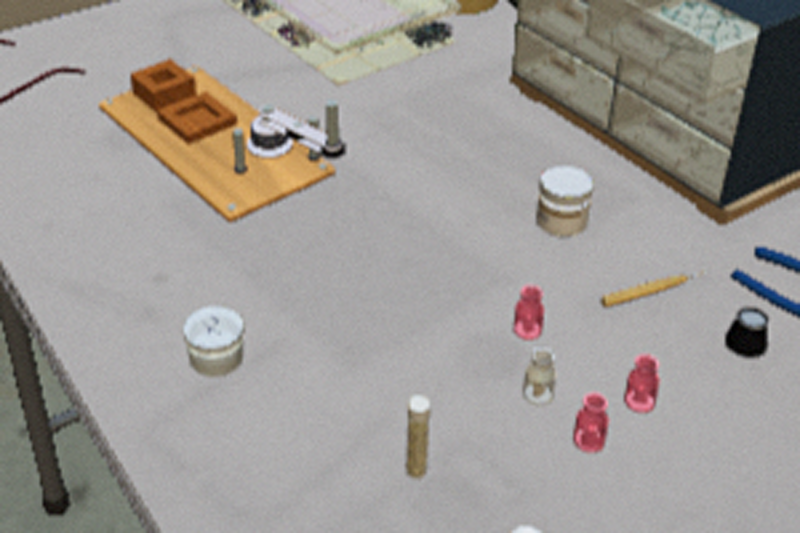

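View pics/top0z.png

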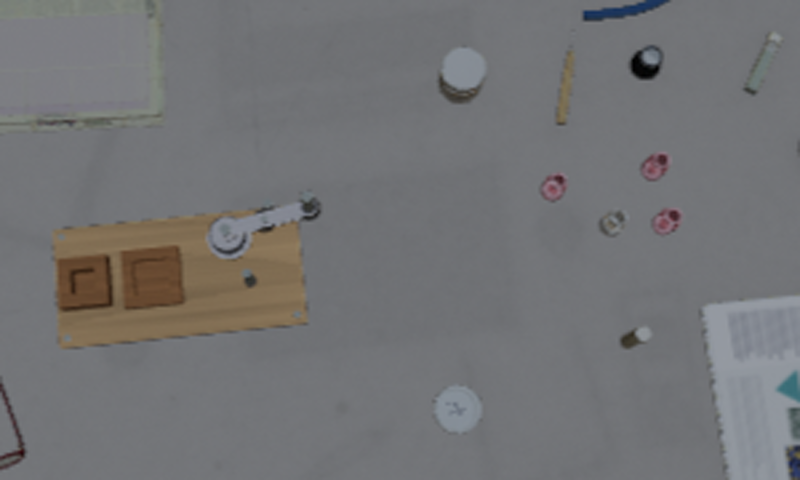

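The clear vial sits at scene pixel (342,272), among three pink look-alikes. The tube is at (297,293), and the stand is on the left with its wells at the far-left end.

```bash
cat > h.py <<'E'
from workcell import r
import cv2, numpy as np
from scipy.spatial.transform import Rotation as Ro
from scipy.optimize import least_squares
def ray(cam,uv,p):
    K=p["mtx"];x=(uv[0]-K[0,2])/K[0,0];y=(uv[1]-K[1,2])/K[1,1]
    if cam=="wrist":
        rr=np.hypot(x,y); d=np.array([0,0,1.]) if rr<1e-9 else np.array([np.sin(rr)*x/rr,np.sin(rr)*y/rr,np.cos(rr)])
    else: d=np.array([x,y,1.])
    R=p["R"]; return -R.T@p["t"], R.T@d
def onz(cam,uv,z,p):
    c,d=ray(cam,uv,p); return c+d*(z-c[2])/d[2]
def proj(cam,X,p):
    X=np.atleast_2d(X); c=X@p["R"].T+p["t"]; K=p["mtx"]
    if cam=="wrist":
        n=np.hypot(c[:,0],c[:,1])+1e-12; th=np.arctan2(n,c[:,2]); q=np.c_[c[:,0]/n*th,c[:,1]/n*th]
    else: q=c[:,:2]/c[:,2:]
    return q*[K[0,0],K[1,1]]+[K[0,2],K[1,2]]
def shot(cam,name,crop=None,scale=1):
    im=r.capture(cam)[:,:,::-1].copy()
    np.save(f"pics/{name}.npy",im)
    if crop: im=im[crop[1]:crop[3],crop[0]:crop[2]]
    if scale!=1: im=cv2.resize(im,None,fx=scale,fy=scale,interpolation=cv2.INTER_CUBIC)
    cv2.imwrite(f"pics/{name}.png",im); return im
E
python3 - <<'E'
from h import *
p=r.camera_params("top"); s=r.camera_params("scene")
z=lambda a,b:(130+a/2.6667,100+b/2.6667)
sz=lambda a,b:(140+a/2.6667,130+b/2.6667)
for uv in [(53,230),(298,210),(307,322),(60,347)]: print("corner",np.round(onz("top",z(*uv),.01,p),4))
print("narrow",np.round(onz("top",z(83,282),.036,p),4),"wide",np.round(onz("top",z(152,278),.022,p),4))
print("pin",np.round(onz("top",z(311,203),.1,p),4), "scene", np.round(onz("scene",sz(332,105),.1,s),4))
print("tube foot",np.round(onz("top",z(627,343),0,p),4),np.round(onz("top",z(644,334),.074,p),4),"scene foot",np.round(onz("scene",sz(417,473),0,s),4),np.round(onz("scene",sz(419,403),.074,s),4))
print("vial",np.round(onz("top",z(612,222),.022,p),4),np.round(onz("scene",sz(540,377),.022,s),4))
print("pot",np.round(onz("top",z(457,408),.038,p),4),"jar",np.round(onz("top",z(463,70),.05,p),4))
for uv in [(553,187),(655,167),(667,221)]: print("pink",np.round(onz("top",z(*uv),.022,p),4))
E
```

```text
corner [0.5679 0.2599 0.01  ]
corner [ 0.5896 -0.0046  0.01  ]
corner [ 0.4673 -0.0149  0.01  ]
corner [0.4411 0.2467 0.01  ]
narrow [0.5065 0.2192 0.036 ] wide [0.513  0.1494 0.022 ]
pin [ 0.5759 -0.0216  0.1   ] scene [ 0.5808 -0.0226  0.1   ]
tube foot [ 0.4453 -0.357   0.    ] [ 0.446  -0.3567  0.074 ] scene foot [ 0.4477 -0.3575 -0.    ] [ 0.4475 -0.3564  0.074 ]
vial [ 0.573  -0.3417  0.022 ] [ 0.5729 -0.3455  0.022 ]
pot [ 0.3745 -0.1702  0.038 ] jar [ 0.7342 -0.1826  0.05  ]
pink [ 0.6117 -0.2798  0.022 ]
pink [ 0.6338 -0.3909  0.022 ]
pink [ 0.574  -0.4007  0.022 ]
```

>>> servo_tool(series="0.0625 -0.04 0 0 0 -1 0.3;0.0625 -0.04 0 0 0 -1 0.3;0.0625 -0.04 0 0 0 -1 0.3;0.0625 -0.04 0 0 0 -1 0.3;0.0625 -0.04 0 0 0 -1 0.3;0.0625 -0.04 0 0 0 -1 0.3;0.01 -0.075 0 0 0 -1 0.3;0.01 -0.075 0 0 0 -1 0.3;0.01 -0.075 0 0 0 -0.8 0.3;0.01 -0.075 0 0 0 0 0.3;0.01 -0.075 0 0 0 0 0.3;0.01 -0.075 0 0 0 0 0.3;0.01 -0.075 0 0 0 0 0.3;0 -0.075 0 0 0 0 0.3;0 -0.075 0 0 0 0 0.3;0 -0.075 0 0 0 0 0.3;0 -0.075 0 0 0 0 0.3")

```text
time: 2.88
position: [0.4968, -0.3453, 0.2321]
eef_rot: [0.719, 0.695, 0.002, 0.002]
ft_force: [1.0, -0.2, 0.2]
width: 0.698
```

>>> servo_tool(series="0 -0.06 0 0 0 0 0.3;0 -0.03 0 0 0 0 0.3;0 0 0 0 0 0 0.3")

```text
time: 3.25
position: [0.495, -0.4235, 0.2307]
eef_rot: [0.721, 0.693, 0.001, 0.001]
ft_force: [0.2, 1.3, 0.2]
width: 0.701
```

```bash
python3 - <<'E'
from h import *
print(r.observe()["position"],r.observe()["eef_rot"])
p=r.camera_params("wrist"); np.savez("pics/w1p.npz",**p)
shot("wrist","w1")
print(proj("wrist",[[.447,-.357,0],[.447,-.357,.074],[.573,-.3435,0],[.573,-.3435,.044]],p))
E
```

```text
[ 0.49501957 -0.4234555   0.23067216] [0.72075154 0.6931909  0.00142684 0.0012467 ]
[[217.00907998 111.80955574]
 [207.25091895 114.5077782 ]
 [317.18730044  97.8258473 ]
 [324.92313152  97.54460218]]
```

View pics/w1.png

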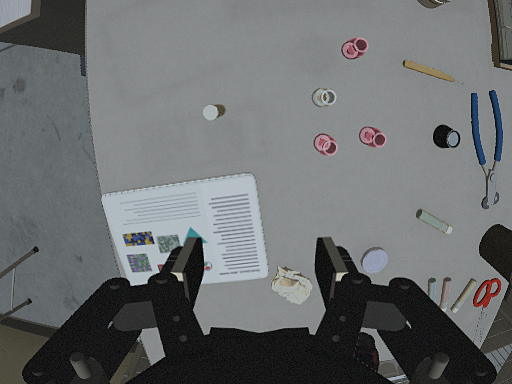

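```bash
python3 - <<'E'
import cv2,numpy as np
im=np.load("pics/w1.npy")
a=im[85:140,185:240]; b=im[70:125,295:350]
cv2.imwrite("pics/w1z.png",np.hstack([cv2.resize(x,(390,390),interpolation=cv2.INTER_CUBIC) for x in (a,b)]))
E
```

```text
(no output)
```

View pics/w1z.png

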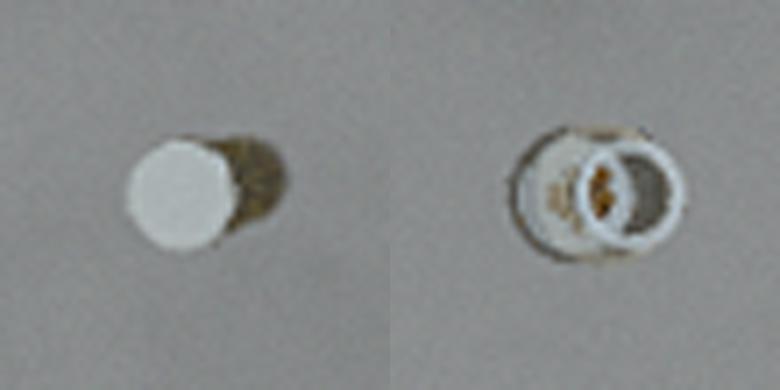

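```bash
python3 - <<'E'
from h import *
p=np.load("pics/w1p.npz")
print(onz("wrist",(210.5,112.5),.074,p),onz("wrist",(219.3,110.4),.0,p))
print(onz("wrist",(321.5,97.5),.003,p),onz("wrist",(329.1,97.2),.044,p))
E
```

```text
[ 0.45044187 -0.35518786  0.074     ] [ 0.44998852 -0.35540474  0.        ]
[ 0.57792441 -0.34309362  0.003     ] [ 0.5778137  -0.34306856  0.044     ]
```

>>> servo_tool(series="-0.029 0.042 -0.04 0 0 0 0.3;-0.0285 0.042 -0.04 0 0 0.2 0.3;0 0 -0.058 0 0 0 0.3;0 0 0 0 0 0 0.3")

```text
time: 3.8
position: [0.4485, -0.3492, 0.1195]
eef_rot: [0.708, 0.706, 0.002, 0.002]
ft_force: [0.4, 0.5, 1.4]
width: 0.696
```

```bash
cat > look.py <<'E'
from h import *
import sys
o=r.observe(); print(o["position"],o["eef_rot"],o["width"])
p=r.camera_params("wrist"); n=sys.argv[1]; np.savez(f"pics/{n}p.npz",**p)
shot("wrist",n)
print("tcp px",proj("wrist",[o["position"]],p), r.observe()["time"])
E
python3 look.py w2
```

```text
[ 0.44851169 -0.34918235  0.1194949 ] [0.7083719  0.70583265 0.00186516 0.00245889] 0.6961595631722559
tcp px [[257.70300847 248.07999199]] 3.85
```

View pics/w2.png

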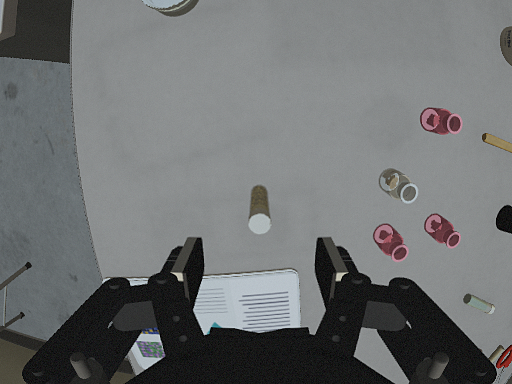

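```bash
python3 - <<'E'
from h import *
p=np.load("pics/w2p.npz")
print(onz("wrist",(260,223),.074,p),onz("wrist",(259,190),.0,p))
print("vial",onz("wrist",(409,193),.044,p),onz("wrist",(389,180),.003,p))
print(proj("wrist",[[.4485,-.3492,.119]],p))
E
```

```text
[ 0.450231   -0.35405609  0.074     ] [ 0.45010153 -0.35306167  0.        ]
vial [ 0.57704756 -0.34275731  0.044     ] [ 0.57615177 -0.3426167   0.003     ]
[[257.67848345 247.67972045]]
```

>>> servo_tool(series="0.002 -0.007 -0.055 0 0 0 0.3;0 0 -0.055 0 0 0 0.3;0 0 0 0 0 0 0.3")

```text
time: 4.22
position: [0.4552, -0.358, 0.0402]
eef_rot: [0.708, 0.706, 0.002, 0.01]
ft_force: [0.7, 0.4, 1.2]
width: 0.7
```

>>> servo_tool(series="-0.0065 0.0045 -0.01 0 0 0 0.3;0 0 0 0 0 0 0.3;0 0 0 0 0 0 0.3")

```text
time: 4.6
position: [0.4522, -0.356, 0.0381]
eef_rot: [0.708, 0.706, 0.003, 0.014]
ft_force: [0.8, 0.1, 0.3]
width: 0.699
```

```bash
python3 look.py w3
```

```text
[ 0.45216664 -0.35604966  0.03811486] [0.70778795 0.7062737  0.00262181 0.0143808 ] 0.6992185900132979
tcp px [[257.72803812 248.13357579]] 4.65
```

View pics/w3.png

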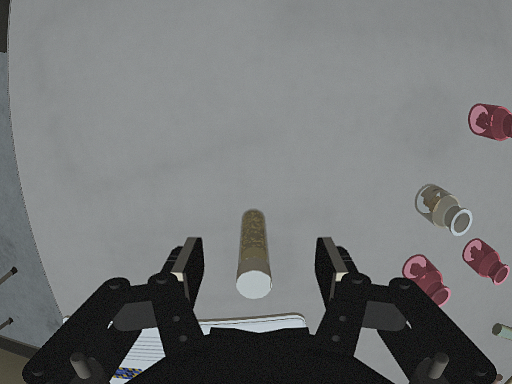

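```bash
cat > go.py <<'E'
from h import *
import sys
# go.py x y z az : total correction in units
x,y,z,az=map(float,sys.argv[1:5])
o=r.observe(); P=o["position"]; R=Ro.from_quat(o["eef_rot"]).as_matrix()
ty=np.array([np.cos(az),np.sin(az),0])
if ty@R[:,1]<0: ty=-ty
tz=np.array([0,0,-1.]); T=np.c_[np.cross(ty,tz),ty,tz]
w=Ro.from_matrix(T@R.T).as_rotvec()
print("pos",P.round(4),"az",round(np.arctan2(R[1,1],R[0,1]),4),"tilt",R[:,2].round(3),"w",round(o["width"],3),"F",o["ft_force"].round(2),"t",round(o["time"],2))
print("units d",np.round((np.array([x,y,z])-P)/.8,4),"rot",np.round(w/.15,3))
E
python3 go.py .4495 -.3545 .031 0
```

```text
pos [ 0.4521 -0.356   0.038 ] az -0.0019 tilt [ 0.024 -0.016 -1.   ] w 0.697 F [ 0.01  0.98 -0.32] t 4.65
units d [-0.0033  0.0019 -0.0087] rot [0.11  0.159 0.014]
```

>>> servo_tool(series="-0.0035 0.002 -0.009 0.11 0.16 0 0.4;0 0 0 0 0 0 0.4")

```text
time: 4.9
position: [0.4493, -0.3545, 0.0309]
eef_rot: [0.708, 0.706, -0.0, -0.001]
ft_force: [-0.4, -0.4, -0.2]
width: 0.601
```

```bash
python3 go.py .4495 -.3545 .031 0
```

```text
pos [ 0.4493 -0.3545  0.0309] az -0.0022 tilt [-0.001  0.001 -1.   ] w 0.601 F [-0.44 -0.36 -0.21] t 4.9
units d [ 0.0003 -0.      0.0001] rot [-0.005 -0.009  0.014]
```

>>> servo_tool(series="0 0 0 0 0 0 1;0 0 0 0 0 0 1;0 0 0 0 0 0 1;0 0 0 0 0 0 1;0 0 0 0 0 0 1;0 0 0 0 0 0 1", newtons=25)

```text
time: 5.65
position: [0.4493, -0.3545, 0.0308]
eef_rot: [0.708, 0.706, -0.0, -0.001]
ft_force: [0.4, -0.1, 0.3]
width: 0.18
```

```bash
python3 go.py .4495 -.3545 .16 0;python3 look.py w4
```

```text
pos [ 0.4493 -0.3545  0.0308] az -0.0022 tilt [-0.001  0.001 -1.   ] w 0.18 F [ 0.43 -0.14  0.32] t 5.65
units d [ 0.0003 -0.      0.1615] rot [-0.005 -0.009  0.015]
[ 0.44929129 -0.35447746  0.03080837] [ 7.07886302e-01  7.06325933e-01 -2.12644805e-04 -7.84244822e-04] 0.18026024797217885
tcp px [[257.70232633 248.09739246]] 5.7
```

View pics/w4.png

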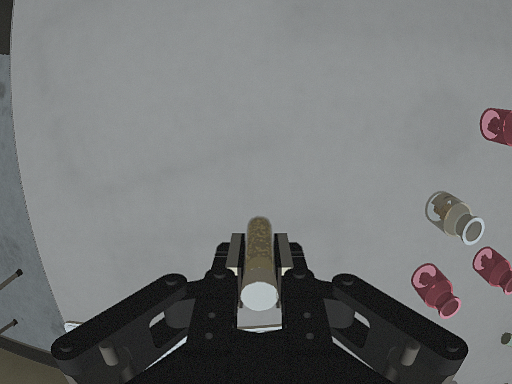

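>>> servo_tool(series="0 0 0.05 0 0 0 1;0 0 0.075 0 0 0 1;0.007 0.04 0.04 0 0 0.1 1;0.007 0.0715 0.005 0 0 0.07 1;0.007 0.0715 0.005 0 0 0.07 1;0.007 0.0715 0.005 0 0 0.07 1;0.007 0.0715 0.005 0 0 0.07 1;0.007 0.0715 0.005 0 0 0.07 1;0.007 0.0715 0.005 0 0 0.07 1;0.007 0.0715 0.005 0 0 0.07 1;0.007 0.06 0.005 0 0 0.07 1;0.007 0.04 0 0 0 0.07 1;0 0 0 0 0 0 1")

```text
time: 7.32
position: [0.503, 0.175, 0.2007]
eef_rot: [0.667, 0.745, 0.001, 0.0]
ft_force: [-0.6, -1.6, -1.4]
width: 0.175
```

```bash
python3 go.py .507 .16 .2 .09;python3 look.py w5
```

```text
pos [0.503  0.175  0.2007] az 0.1095 tilt [ 0.002  0.002 -1.   ] w 0.175 F [-0.58 -1.58 -1.36] t 7.33
units d [ 0.0051 -0.0188 -0.0008] rot [-0.012  0.011 -0.13 ]
[0.50295489 0.17503864 0.20067355] [6.67348887e-01 7.44744203e-01 1.23875149e-03 2.85927781e-05] 0.17540627000722175
tcp px [[257.67551543 247.93476668]] 7.375
```

View pics/w5.png

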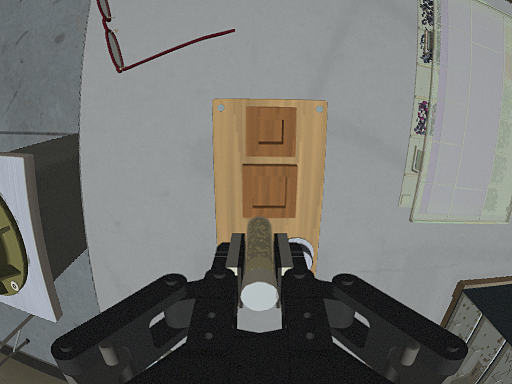

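```bash
python3 - <<'E'
import cv2,numpy as np
im=np.load("pics/w5.npy")
cv2.imwrite("pics/w5z.png",cv2.resize(im[90:225,200:340],None,fx=4.4,fy=4.4,interpolation=cv2.INTER_CUBIC))
E
```

```text
(no output)
```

View pics/w5z.png

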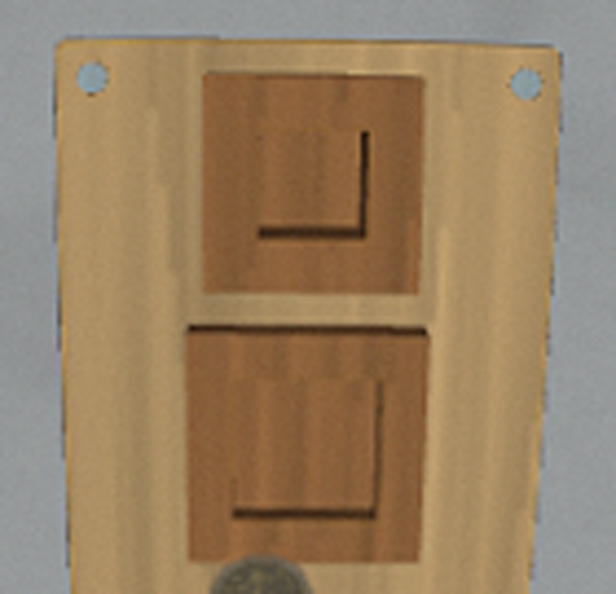

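```bash
cat > fit.py <<'E'
from h import *
p=np.load("pics/w5p.npz")
M=np.array([[-65,140,10],[65,140,10],[-26,131,36],[26,131,36],[26,79,36],[-26,79,36],[-31,66,22],[31,66,22],[31,4,22],[-31,4,22]])/1000.
U=np.array([[60,42],[560,47],[203,73],[425,77],[420,294],[203,293],[188,330],[428,333],[420,562],[189,560]])/4.4+[200,90]
def W(s,M):
    c,q=np.cos(s[2]),np.sin(s[2]); return np.c_[s[0]+c*M[:,0]-q*M[:,1],s[1]+q*M[:,0]+c*M[:,1],M[:,2]]
f=lambda s:(proj("wrist",W(s,M),p)-U).ravel()
s=least_squares(f,[.517,.114,.09]).x
print(s,np.round(f(s).reshape(-1,2),1).tolist())
pts=np.array([[0,105,36],[0,35,22],[35,-50,60],[50.6,-138.6,100],[-36.9,-104.2,100]])/1000.
print(W(s,pts).round(4))
E
python3 fit.py
```

```text
[0.52269037 0.11718758 0.10277588] [[-1.5, -0.7], [0.9, -0.2], [0.0, 0.2], [0.3, -0.0], [0.0, -0.0], [0.1, -0.2], [-0.5, 0.6], [0.7, 0.3], [0.1, -0.0], [-0.2, 0.3]]
[[ 0.5119  0.2216  0.036 ]
 [ 0.5191  0.152   0.022 ]
 [ 0.5626  0.071   0.06  ]
 [ 0.5872 -0.0155  0.1   ]
 [ 0.4967  0.0098  0.1   ]]
```

>>> servo_tool(series="0.009 0.03 -0.03 0 0 -0.05 1;0 0.028 -0.04 0 0 0 1;0 0 -0.03 0 0 0 1;0 0 0 0 0 0 1")

```text
time: 7.88
position: [0.5107, 0.2178, 0.1193]
eef_rot: [0.672, 0.74, 0.001, 0.001]
ft_force: [0.1, 0.0, -0.8]
width: 0.179
```

```bash
python3 go.py .5115 .2215 .12 .1028;python3 look.py w6
```

```text
pos [0.5107 0.2178 0.1193] az 0.0962 tilt [ 0.003  0.001 -1.   ] w 0.179 F [ 0.15  0.04 -0.84] t 7.88
units d [0.001  0.0046 0.0008] rot [-0.008  0.018  0.044]
[0.51066212 0.21783579 0.11933234] [6.72277811e-01 7.40297410e-01 1.38532258e-03 6.08974971e-04] 0.1785714346877455
tcp px [[257.65994532 247.94681908]] 7.925
```

View pics/w6.png

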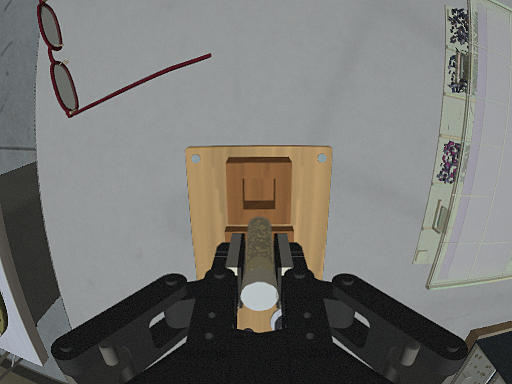

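```bash
python3 - <<'E'
import cv2,numpy as np
im=np.load("pics/w6.npy")
cv2.imwrite("pics/w6z.png",cv2.resize(im[140:270,180:340],None,fx=4.5,fy=4.5,interpolation=cv2.INTER_CUBIC))
E
```

```text
(no output)
```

View pics/w6z.png

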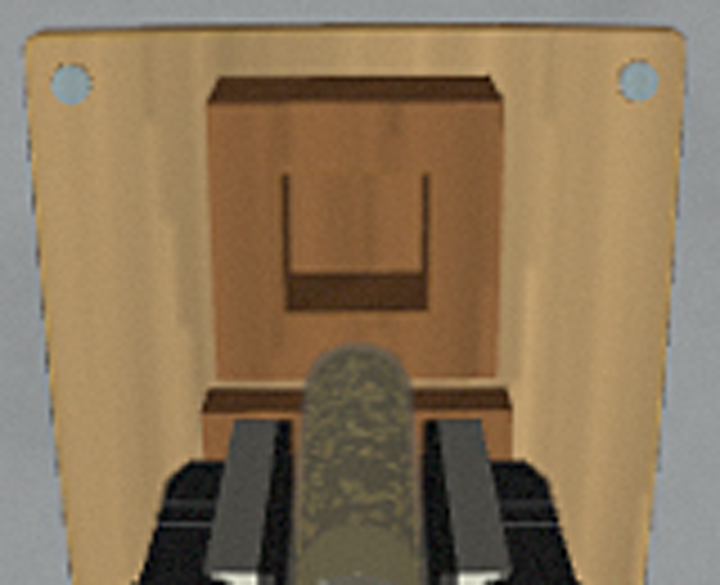

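```bash
cat > fit2.py <<'E'
from h import *
p=np.load("pics/w6p.npz")
M=np.array([[-26,131,36],[26,131,36],[26,79,36],[-26,79,36],[-31,66,22],[31,66,22],[-13,92,36],[13,92,36]])/1000.
U=np.array([[208,101],[502,98],[497,377],[216,380],[203,409],[511,409],[286,310],[427,310]])/4.5+[180,140]
def W(s,M):
    c,q=np.cos(s[2]),np.sin(s[2]); return np.c_[s[0]+c*M[:,0]-q*M[:,1],s[1]+q*M[:,0]+c*M[:,1],M[:,2]]
f=lambda s:(proj("wrist",W(s,M),p)-U).ravel()
s=least_squares(f,[.517,.114,.09]).x
print(s,np.round(f(s).reshape(-1,2),1).tolist())
pts=np.array([[0,105,36],[0,35,22],[35,-50,60],[50.6,-138.6,100],[-36.9,-104.2,100]])/1000.
print(W(s,pts).round(4))
print("tube end",onz("wrist",np.array([357,345])/4.5+[180,140],.088,p))
E
python3 fit2.py
```

```text
[0.5221269  0.11744269 0.10182949] [[-0.6, 0.0], [0.7, 0.3], [0.1, -0.3], [0.1, -0.5], [-0.5, 0.1], [0.4, -0.4], [-0.3, 0.4], [0.3, 0.2]]
[[ 0.5115  0.2219  0.036 ]
 [ 0.5186  0.1523  0.022 ]
 [ 0.562   0.0713  0.06  ]
 [ 0.5866 -0.0153  0.1   ]
 [ 0.496   0.01    0.1   ]]
tube end [0.51119033 0.22355364 0.088     ]
```

>>> servo_tool(series="0 0.007 -0.03 0 0 0.04 1;0 0 -0.025 0 0 0 1;0 0 0 0 0 0 1")

```text
time: 8.3
position: [0.5136, 0.2224, 0.0804]
eef_rot: [0.671, 0.741, 0.005, 0.003]
ft_force: [-0.0, -0.4, 0.4]
width: 0.176
```

```bash
python3 go.py .511 .2232 .043 .102;python3 look.py w7
```

```text
pos [0.5136 0.2224 0.0804] az 0.0995 tilt [ 0.011  0.004 -1.   ] w 0.176 F [-0.   -0.4   0.35] t 8.3
units d [-0.0032  0.001  -0.0468] rot [-0.027  0.072  0.016]
[0.51359865 0.2223645  0.08044064] [0.67103766 0.74140109 0.00508579 0.00264968] 0.17574584031514168
tcp px [[257.70145196 247.96180884]] 8.35
```

View pics/w7.png

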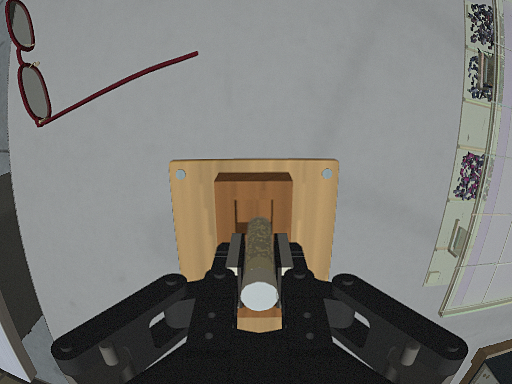

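>>> servo_tool(series="-0.0035 0.001 -0.008 -0.03 0.08 0 1;0 0 -0.01 0 0 0 1;0 0 0 0 0 0 1")

```text
time: 8.72
position: [0.5122, 0.2234, 0.0688]
eef_rot: [0.671, 0.741, 0.001, 0.001]
ft_force: [0.3, 0.3, 0.4]
width: 0.182
```

```bash
python3 go.py .511 .2232 .043 .102;python3 look.py w8; python3 - <<'E'
import cv2,numpy as np
im=np.load("pics/w8.npy")
cv2.imwrite("pics/w8z.png",cv2.resize(im[150:330,170:350],None,fx=3.3,fy=3.3,interpolation=cv2.INTER_CUBIC))
E
```

```text
pos [0.5122 0.2234 0.0688] az 0.099 tilt [ 0.003  0.001 -1.   ] w 0.182 F [0.32 0.3  0.38] t 8.72
units d [-0.0015 -0.0002 -0.0322] rot [-0.006  0.019  0.02 ]
[0.51219163 0.2233814  0.06877209] [6.71249908e-01 7.41229634e-01 1.28381562e-03 7.37063237e-04] 0.18195462834382972
tcp px [[257.67650043 247.94447032]] 8.775
```

View pics/w8z.png

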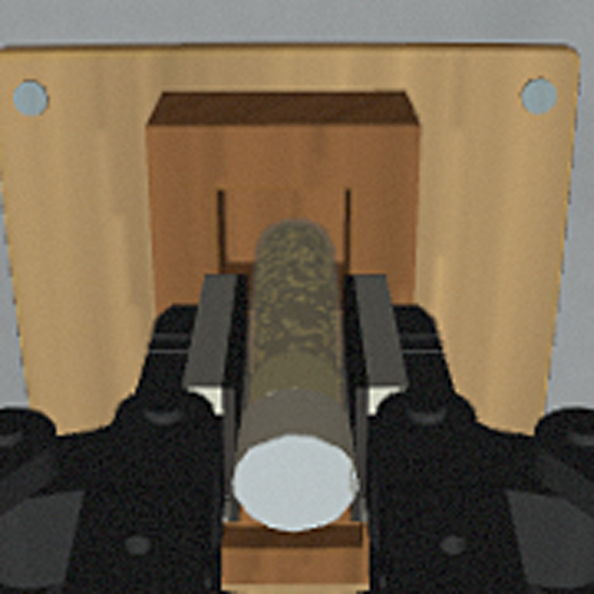

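>>> servo_tool(series="-0.0025 0 -0.01 0 0.02 0.02 1;0 0 -0.012 0 0 0 1;0 0 -0.008 0 0 0 1;0 0 0 0 0 0 1")

```text
time: 9.28
position: [0.51, 0.2234, 0.0432]
eef_rot: [0.67, 0.742, 0.0, -0.0]
ft_force: [0.4, 0.1, -0.7]
width: 0.177
```

```bash
python3 go.py .511 .2232 .043 .102
```

```text
pos [0.51   0.2234 0.0432] az 0.1023 tilt [-0.     0.001 -1.   ] w 0.177 F [ 0.37  0.05 -0.74] t 9.28
units d [ 0.0012 -0.0002 -0.0002] rot [-0.006 -0.003 -0.002]
```

>>> servo_tool(series="0 0 -0.001 0 0 0 1;0 0 0 0 0 0 0.6;0 0 0 0 0 0 0.6;0 0 0 0 0 0 0.6")

```text
time: 9.78
position: [0.5105, 0.2236, 0.0432]
eef_rot: [0.67, 0.742, 0.001, -0.0]
ft_force: [-0.2, 0.1, 0.3]
width: 0.395
```

```bash
python3 go.py .511 .2232 .15 .102; python3 look.py w9
```

```text
pos [0.5105 0.2236 0.0432] az 0.1023 tilt [ 0.001  0.001 -1.   ] w 0.395 F [-0.16  0.06  0.28] t 9.78
units d [ 0.0006 -0.0005  0.1335] rot [-0.009  0.007 -0.002]
[0.51053453 0.22359244 0.04317605] [ 6.70026560e-01  7.42336620e-01  8.60870191e-04 -1.01537878e-04] 0.3953702846895578
tcp px [[257.64909126 247.95113967]] 9.825
```

View pics/w9.png

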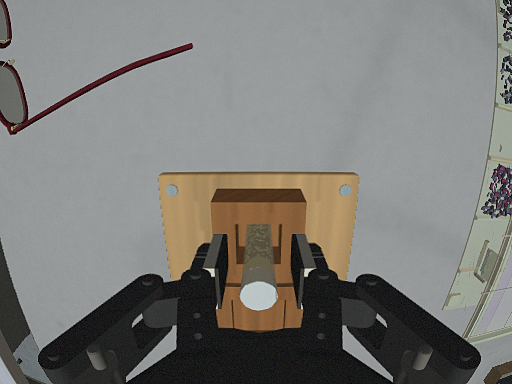

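>>> servo_tool(series="0 0 0.04 0 0 0 0.6;0 0 0.07 0 0 0 0.6;0 0 0.07 0 0 0 0.6;0.008 -0.04 0.01 0 0 -0.07 0.5;0.008 -0.069 0 0 0 -0.07 0.4;0.008 -0.069 0 0 0 -0.07 0.4;0.008 -0.069 0 0 0 -0.07 0.4;0.008 -0.069 0 0 0 -0.07 0.4;0.008 -0.069 0 0 0 -0.07 0.4;0.008 -0.069 0 0 0 -0.07 0.4;0.008 -0.069 0 0 0 -0.07 0.4;0.008 -0.069 -0.02 0 0 -0.07 0.4;0.008 -0.069 -0.05 0 0 -0.06 0.4;0 -0.02 -0.04 0 0 0 0.4;0 0 0 0 0 0 0.4")

```text
time: 11.7
position: [0.5714, -0.3333, 0.115]
eef_rot: [0.708, 0.706, 0.002, 0.002]
ft_force: [-0.5, 1.1, 0.4]
width: 0.597
```

```bash
python3 go.py .577 -.343 .12 0; python3 look.py w10
```

```text
pos [ 0.5714 -0.3333  0.115 ] az -0.0029 tilt [ 0.005  0.    -1.   ] w 0.597 F [-0.51  1.08  0.42] t 11.7
units d [ 0.007  -0.0122  0.0062] rot [-0.001  0.032  0.019]
[ 0.57143006 -0.33325651  0.11502482] [0.70812421 0.70608383 0.00176616 0.00161446] 0.5972977093944823
tcp px [[257.71912823 248.07819756]] 11.75
```

View pics/w10.png

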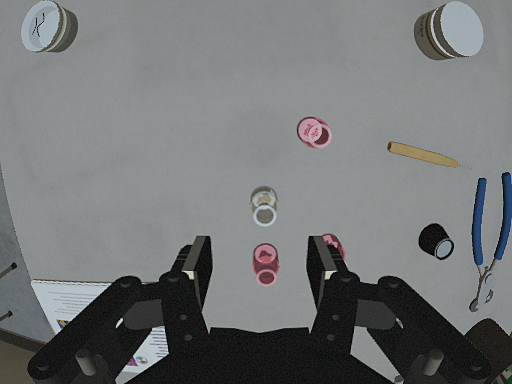

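```bash
python3 - <<'E'
from h import *
p=np.load("pics/w10p.npz")
print(onz("wrist",(264.5,215.5),.044,p),onz("wrist",(264,197.5),.003,p))
print("pinks",onz("wrist",(266.5,278),.044,p),onz("wrist",(263,252),.003,p))
E
python3 go.py .5755 -.3425 .016 0
```

```text
[ 0.57680542 -0.34282772  0.044     ] [ 0.5773194  -0.34183704  0.003     ]
pinks [ 0.57879333 -0.40102303  0.044     ] [ 0.57652535 -0.39793812  0.003     ]
pos [ 0.5722 -0.333   0.117 ] az -0.0022 tilt [ 0.007 -0.001 -1.   ] w 0.599 F [-0.02 -0.53  0.39] t 11.75
units d [ 0.0041 -0.0119 -0.1263] rot [0.008 0.047 0.015]
```

>>> servo_tool(series="0.006 -0.012 -0.03 0 0.04 0 0.4;0 0 -0.035 0 0 0 0.4;0 0 0 0 0 0 0.4")

```text
time: 12.12
position: [0.58, -0.3407, 0.071]
eef_rot: [0.707, 0.707, 0.001, 0.005]
ft_force: [0.5, 0.2, 0.5]
width: 0.602
```

```bash
python3 go.py .577 -.3425 .016 0; python3 look.py w11
```

```text
pos [ 0.58   -0.3407  0.071 ] az 0.001 tilt [ 0.008 -0.005 -1.   ] w 0.602 F [0.5  0.18 0.46] t 12.12
units d [-0.0038 -0.0023 -0.0687] rot [ 0.036  0.051 -0.006]
[ 0.58002049 -0.34068339  0.07096671] [0.70675918 0.70743854 0.00080938 0.00463858] 0.6016546167617125
tcp px [[257.69974851 248.08293197]] 12.175
```

View pics/w11.png

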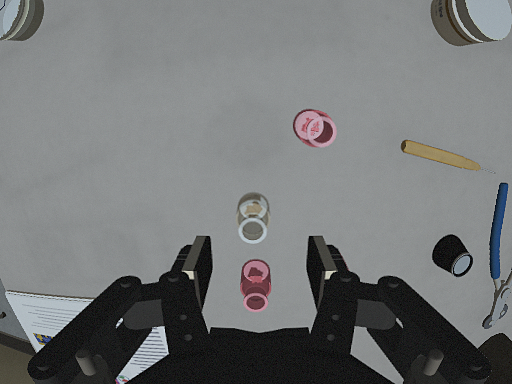

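>>> servo_tool(series="-0.0045 -0.0025 -0.03 0.04 0.05 0 0.4;0 0 -0.025 0 0 0 0.4;0 0 -0.008 0 0 0 0.4;0 0 0 0 0 0 0.4")

```text
time: 12.68
position: [0.5784, -0.343, 0.0233]
eef_rot: [0.706, 0.708, 0.001, 0.003]
ft_force: [0.3, -0.1, 0.3]
width: 0.601
```

```bash
python3 go.py .577 -.3425 .016 0; python3 look.py w12
```

```text
pos [ 0.5784 -0.343   0.0233] az 0.0021 tilt [ 0.006 -0.003 -1.   ] w 0.601 F [ 0.28 -0.11  0.26] t 12.68
units d [-0.0017  0.0007 -0.0092] rot [ 0.021  0.04  -0.014]
[ 0.57836996 -0.3430386   0.0233212 ] [0.70636998 0.70783467 0.00099369 0.00324582] 0.6009177187830077
tcp px [[257.74048138 248.1236816 ]] 12.725
```

View pics/w12.png

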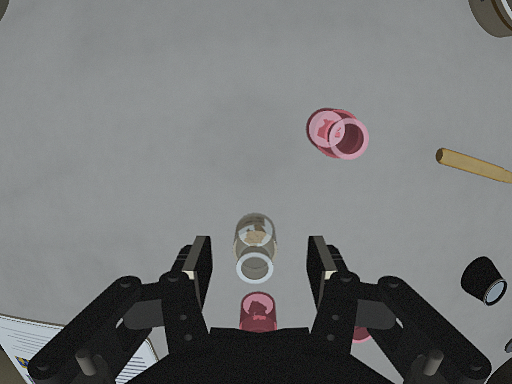

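>>> servo_tool(series="-0.002 0.0005 -0.009 0.02 0.04 0 0.4;0 0 0 0 0 0 1;0 0 0 0 0 0 1;0 0 0 0 0 0 1;0 0 0 0 0 0 1;0 0 0 0 0 0 1", newtons=25)

```text
time: 13.48
position: [0.5774, -0.3431, 0.0176]
eef_rot: [0.706, 0.708, 0.0, 0.001]
ft_force: [0.5, -0.8, -1.3]
width: 0.273
```

```bash
python3 go.py .577 -.3425 .016 0; python3 look.py w13
```

```text
pos [ 0.5774 -0.3431  0.0176] az 0.002 tilt [ 0.002 -0.001 -1.   ] w 0.273 F [ 0.48 -0.83 -1.28] t 13.47
units d [-0.0004  0.0008 -0.0019] rot [ 0.009  0.012 -0.013]
[ 0.57735845 -0.34311762  0.01755468] [7.06405133e-01 7.07806793e-01 1.39545277e-04 1.14539027e-03] 0.27284851243475733
tcp px [[257.70574538 248.1318055 ]] 13.525
```

View pics/w13.png

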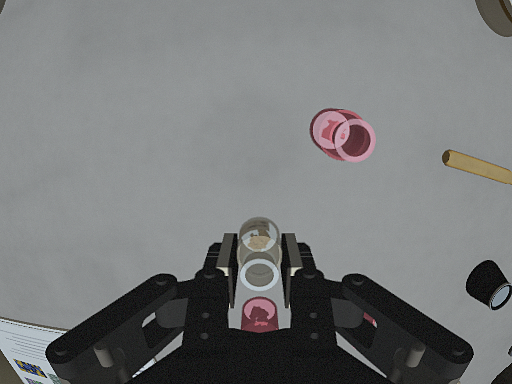

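>>> servo_tool(series="0 0 0.04 0 0 0 1;0 0 0.07 0 0 0 1;-0.008 0.03 0.07 0 0 0.07 1;-0.008 0.07 0.03 0 0 0.07 1;-0.008 0.07 0 0 0 0.07 1;-0.008 0.07 0 0 0 0.07 1;-0.008 0.07 0 0 0 0.07 1;-0.008 0.07 0 0 0 0.07 1;-0.008 0.07 0 0 0 0.07 1;-0.008 0.07 0 0 0 0.07 1;-0.008 0.06 -0.02 0 0 0.07 1;0 0.02 -0.03 0 0 0.05 1;0 0 -0.03 0 0 0 1;0 0 0 0 0 0 1")

```text
time: 15.28
position: [0.514, 0.1528, 0.1263]
eef_rot: [0.668, 0.744, 0.002, 0.002]
ft_force: [-0.2, 0.2, 0.7]
width: 0.272
```

```bash
python3 go.py .5188 .152 .11 .102; python3 look.py w14
```

```text
pos [0.514  0.1528 0.1263] az 0.1074 tilt [ 0.007  0.    -1.   ] w 0.272 F [-0.17  0.15  0.72] t 15.28
units d [ 0.006  -0.001  -0.0204] rot [-0.003  0.046 -0.036]
[0.51402911 0.15283056 0.12634569] [0.6681144  0.74405047 0.0024762  0.00243257] 0.27248950345774753
tcp px [[257.71561209 247.95905901]] 15.325
```

View pics/w14.png

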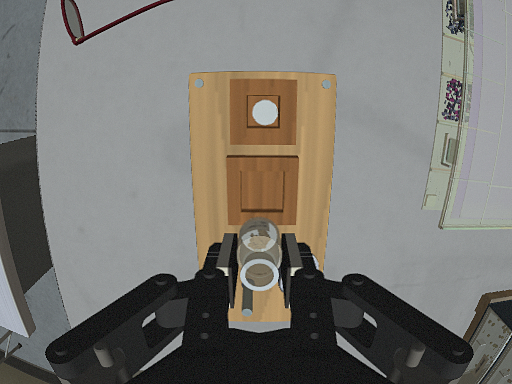

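```bash
python3 - <<'E'
import cv2,numpy as np
im=np.load("pics/w14.npy")
cv2.imwrite("pics/w14z.png",cv2.resize(im[65:265,180:345],None,fx=3,fy=3,interpolation=cv2.INTER_CUBIC))
E
```

```text
(no output)
```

View pics/w14z.png

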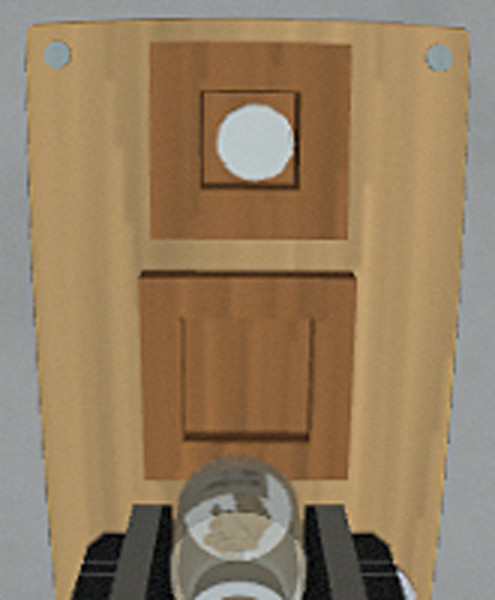

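```bash
cat > fit3.py <<'E'
from h import *
p=np.load("pics/w14p.npz")
M=np.array([[-31,66,22],[31,66,22],[31,4,22],[-31,4,22],[-26,131,36],[26,131,36],[26,79,36],[-26,79,36]])/1000.
U=np.array([[139,276],[355,277],[350,479],[145,479],[150,43],[351,44],[347,239],[150,239]])/3+[180,65]
def W(s,M):
    c,q=np.cos(s[2]),np.sin(s[2]); return np.c_[s[0]+c*M[:,0]-q*M[:,1],s[1]+q*M[:,0]+c*M[:,1],M[:,2]]
f=lambda s:(proj("wrist",W(s,M),p)-U).ravel()
s=least_squares(f,[.517,.114,.09]).x
print(s,np.round(f(s).reshape(-1,2),1).tolist())
pts=np.array([[0,105,36],[0,35,22],[35,-50,60],[50.6,-138.6,100],[-36.9,-104.2,100]])/1000.
print(W(s,pts).round(4))
print("tube cap",onz("wrist",np.array([256,142])/3+[180,65],.086,p))
print("vial far edge",onz("wrist",np.array([237,457])/3+[180,65],.115,p), r.observe()["position"])
E
python3 fit3.py
```

```text
[0.52245448 0.11720162 0.10539281] [[-0.2, 0.4], [0.7, 0.2], [-0.4, -0.1], [-0.1, 0.1], [-0.4, -0.4], [-0.0, -0.3], [0.1, 0.1], [0.3, -0.0]]
[[ 0.5114  0.2216  0.036 ]
 [ 0.5188  0.152   0.022 ]
 [ 0.5625  0.0712  0.06  ]
 [ 0.5874 -0.0153  0.1   ]
 [ 0.4967  0.0097  0.1   ]]
tube cap [0.51139318 0.22303941 0.086     ]
vial far edge [0.51338311 0.16622535 0.115     ] [0.51465135 0.15286508 0.12754329]
```

>>> servo_tool(series="0.005 -0.0015 -0.035 0 0.05 -0.03 1;0 0 -0.04 0 0 0 1;0 0 -0.01 0 0 0 1;0 0 0 0 0 0 1")

```text
time: 15.82
position: [0.5219, 0.1511, 0.0639]
eef_rot: [0.671, 0.742, 0.004, 0.003]
ft_force: [0.5, -0.2, -0.4]
width: 0.27
```

```bash
python3 go.py .5188 .1515 .03 .104; python3 look.py w15
```

```text
pos [0.5219 0.1511 0.0639] az 0.1006 tilt [ 0.009  0.003 -1.   ] w 0.27 F [ 0.54 -0.19 -0.38] t 15.82
units d [-0.0039  0.0006 -0.0424] rot [-0.018  0.062  0.023]
[0.52191017 0.15105327 0.06394678] [0.6706486  0.74175923 0.00411908 0.00259348] 0.2700230831509301
tcp px [[257.64531134 247.96045937]] 15.875
```

View pics/w15.png

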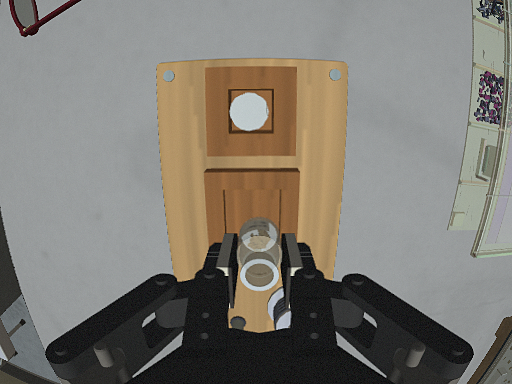

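>>> servo_tool(series="-0.005 0.0005 -0.015 -0.02 0.065 0.02 1;0 0 -0.013 0 0 0 1;0 0 -0.006 0 0 0 1;0 0 0 0 0 0 1")

```text
time: 16.38
position: [0.5186, 0.1517, 0.0371]
eef_rot: [0.669, 0.743, 0.001, 0.001]
ft_force: [0.6, 0.3, 0.5]
width: 0.271
```

```bash
python3 go.py .5188 .1515 .03 .104
```

```text
pos [0.5186 0.1517 0.0371] az 0.1038 tilt [ 0.002  0.    -1.   ] w 0.271 F [0.57 0.3  0.54] t 16.38
units d [ 0.0003 -0.0003 -0.0089] rot [-0.001  0.014  0.001]
```

>>> servo_tool(series="0 0 -0.007 0 0.015 0 1;0 0 -0.002 0 0 0 1;0 0 0 0 0 0 1")

```text
time: 16.75
position: [0.5187, 0.1517, 0.0297]
eef_rot: [0.669, 0.743, 0.0, -0.0]
ft_force: [0.3, 0.1, -0.6]
width: 0.273
```

```bash
python3 go.py .5188 .1515 .03 .104;python3 look.py w16
```

```text
pos [0.5187 0.1517 0.0297] az 0.1039 tilt [ 0.  0. -1.] w 0.273 F [ 0.33  0.06 -0.64] t 16.75
units d [ 0.0001 -0.0003  0.0004] rot [-0.001  0.001  0.001]
[0.51873863 0.15174925 0.02971044] [ 6.69440068e-01  7.42866056e-01  1.31258460e-04 -1.94308614e-05] 0.27317156358504985
tcp px [[257.64520977 247.95248956]] 16.8
```

View pics/w16.png

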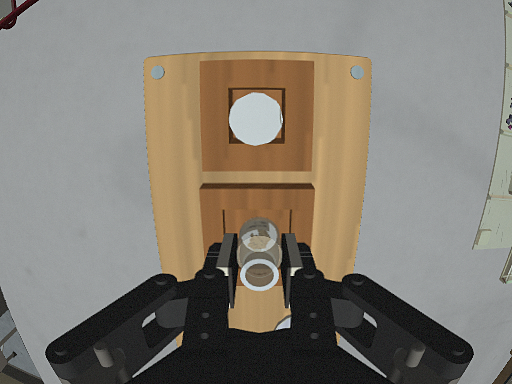

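Release and look.

>>> servo_tool(series="0 0 0 0 0 0 0.5;0 0 0 0 0 0 0.5;0 0 0 0 0 0 0.5;0 0 0 0 0 0 0.5")

```text
time: 17.3
position: [0.519, 0.1518, 0.0302]
eef_rot: [0.669, 0.743, 0.0, 0.0]
ft_force: [0.9, -0.2, 0.1]
width: 0.499
```

```bash
python3 go.py .5188 .1515 .03 .104;python3 look.py w17
```

```text
pos [0.519  0.1518 0.0302] az 0.1039 tilt [ 0.001  0.    -1.   ] w 0.499 F [ 0.92 -0.23  0.12] t 17.3
units d [-0.0002 -0.0004 -0.0002] rot [-0.003  0.006  0.001]
[0.51898455 0.15182091 0.03019714] [6.69447327e-01 7.42859342e-01 4.76780307e-04 2.16386558e-04] 0.4992749134855989
tcp px [[257.70571185 247.94496372]] 17.35
```

View pics/w17.png

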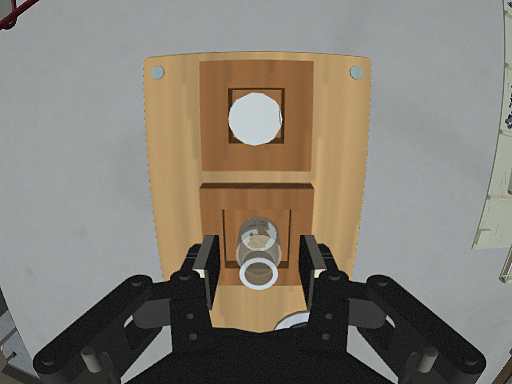

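>>> servo_tool(series="0 0 0.04 0 0 0 0.5;0 0 0.07 0 0 0 0.4;0 0 0.07 0 0 0 0.3;0.03 -0.05 0.01 0 0 -0.9 0.3;0.03 -0.07 0 0 0 -0.9 0.3;0.01 -0.07 0 0 0 -0.9 0.3;0 -0.05 0 0 0 0 0.3;0 0 0 0 0 0 0.3")

```text
time: 18.35
position: [0.5749, -0.046, 0.1878]
eef_rot: [0.809, 0.588, 0.001, 0.0]
ft_force: [-0.2, -0.0, -1.1]
width: 0.701
```

```bash
python3 go.py .587 -.0155 .12 -.3;python3 look.py w18
```

```text
pos [ 0.5749 -0.046   0.1878] az -0.3127 tilt [ 0.002  0.001 -1.   ] w 0.701 F [-0.2  -0.02 -1.06] t 18.35
units d [ 0.0151  0.0381 -0.0847] rot [-0.004  0.014  0.085]
[ 0.57492825 -0.045999    0.18777336] [8.08596208e-01 5.88363005e-01 1.01722404e-03 3.36080706e-04] 0.7007649392337295
tcp px [[257.85855755 248.44725066]] 18.4
```

View pics/w18.png

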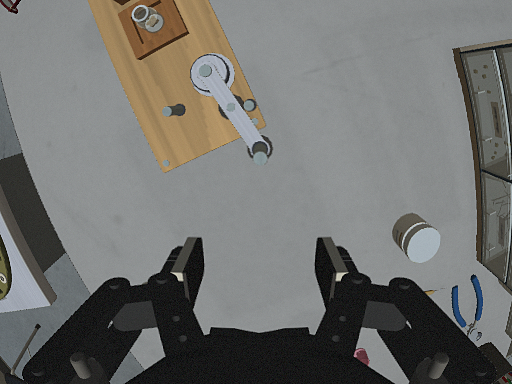

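```bash
python3 - <<'E'
from h import *
p=np.load("pics/w18p.npz")
print("pin",onz("wrist",(261,158.5),.1,p),"stoppost",onz("wrist",(166,111),.058,p),"restpost",onz("wrist",(250,104.5),.058,p),"pivot",onz("wrist",(206,71),.06,p))
print(proj("wrist",[[.5874,-.0153,.1],[.5625,.0712,.06]],p))
E
python3 go.py .587 -.0155 .12 -.3
```

```text
pin [ 0.58723445 -0.01596752  0.1       ] stoppost [0.51496015 0.0479971  0.058     ] restpost [0.59106709 0.02706285 0.058     ] pivot [0.56321515 0.06945367 0.06      ]
[[260.94059195 157.64807596]
 [204.66568749  69.51581777]]
pos [ 0.575  -0.0447  0.1878] az -0.3116 tilt [ 0.002  0.001 -1.   ] w 0.699 F [ 0.46 -0.59  0.33] t 18.4
units d [ 0.015   0.0365 -0.0847] rot [-0.006  0.014  0.077]
```

>>> servo_tool(series="0.015 0.03 -0.03 0 0 0 0.3;0 0.006 -0.04 0 0 0 0.3;0 0 0 0 0 0 0.3")

```text
time: 18.77
position: [0.5872, -0.0121, 0.1312]
eef_rot: [0.807, 0.59, 0.002, 0.0]
ft_force: [0.2, -0.3, 0.5]
width: 0.702
```

```bash
python3 go.py .587 -.0155 .066 -.35;python3 look.py w19
```

```text
pos [ 0.5872 -0.0121  0.1312] az -0.3089 tilt [ 0.003  0.001 -1.   ] w 0.702 F [ 0.18 -0.28  0.49] t 18.77
units d [-0.0003 -0.0043 -0.0815] rot [-0.008  0.021 -0.274]
[ 0.58723716 -0.01206558  0.13118049] [8.07467194e-01 5.89910182e-01 1.59185123e-03 4.18166131e-04] 0.7022979386774778
tcp px [[257.87725323 248.46577632]] 18.825
```

View pics/w19.png

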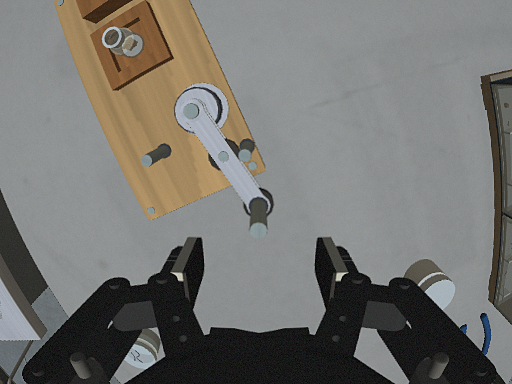

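>>> servo_tool(series="-0.001 -0.0045 -0.03 0 0.02 -0.3 0.3;0 0 -0.03 0 0 0 0.3;0 0 -0.015 0 0 0 0.3;0 0 0 0 0 0 0.3")

```text
time: 19.32
position: [0.5901, -0.0151, 0.0783]
eef_rot: [0.82, 0.572, 0.005, 0.003]
ft_force: [0.0, 0.3, 0.4]
width: 0.705
```

```bash
python3 go.py .587 -.0155 .066 -.35;python3 look.py w20
```

```text
pos [ 0.5901 -0.0151  0.0783] az -0.3537 tilt [ 0.012  0.    -1.   ] w 0.705 F [0.03 0.25 0.41] t 19.32
units d [-0.0038 -0.0005 -0.0153] rot [-0.001  0.079  0.025]
[ 0.59005056 -0.01512088  0.07827761] [0.82046788 0.57166215 0.00486803 0.00333887] 0.7052362662149873
tcp px [[257.88545296 248.50429831]] 19.375
```

View pics/w20.png

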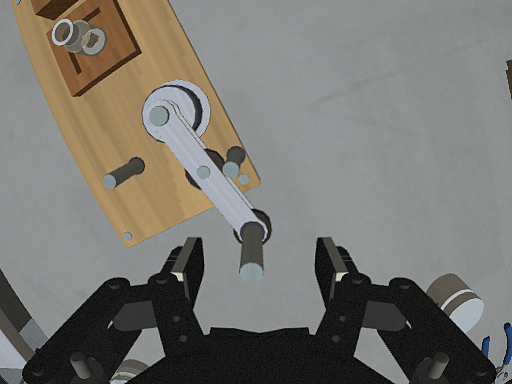

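>>> servo_tool(series="-0.004 -0.0005 -0.013 0 0.08 0 0.3;0 0 0 0 0 0 1;0 0 0 0 0 0 1;0 0 0 0 0 0 1;0 0 0 0 0 0 1;0 0 0 0 0 0 1;0 0 0 0 0 0 1;0 0 0 0 0 0 1", newtons=50)

```text
time: 20.38
position: [0.5859, -0.0152, 0.0701]
eef_rot: [0.82, 0.572, -0.001, -0.001]
ft_force: [-2.2, 0.7, 1.9]
width: 0.123
```

```bash
python3 go.py .587 -.0155 .067 -.35;python3 look.py w21
```

```text
pos [ 0.5859 -0.0152  0.0701] az -0.3534 tilt [-0.002  0.    -1.   ] w 0.123 F [-2.23  0.73  1.86] t 20.38
units d [ 0.0014 -0.0003 -0.0038] rot [-0.003 -0.017  0.023]
[ 0.5859105  -0.0152328   0.07005568] [ 0.82039986  0.57178882 -0.00089354 -0.00089913] 0.12251334377533575
tcp px [[257.89383203 248.51583567]] 20.425
```

View pics/w21.png

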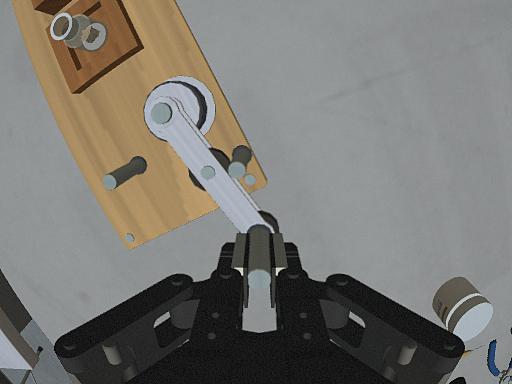

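```bash
python3 - <<'E'
import numpy as np
t=-1.292-np.arange(0,1.11,.11); P=np.c_[.5625+.09*np.cos(t),.0712+.09*np.sin(t)]
print(P.round(4)); print((np.diff(P,axis=0)/.8).round(4))
E
```

```text
[[ 0.5873 -0.0153]
 [ 0.5776 -0.0175]
 [ 0.5678 -0.0186]
 [ 0.5579 -0.0187]
 [ 0.5481 -0.0176]
 [ 0.5384 -0.0155]
 [ 0.529  -0.0123]
 [ 0.52   -0.0082]
 [ 0.5116 -0.003 ]
 [ 0.5038  0.003 ]
 [ 0.4966  0.0099]]
[[-0.0121 -0.0027]
 [-0.0123 -0.0014]
 [-0.0124 -0.    ]
 [-0.0123  0.0013]
 [-0.0121  0.0027]
 [-0.0117  0.004 ]
 [-0.0112  0.0052]
 [-0.0106  0.0064]
 [-0.0098  0.0075]
 [-0.0089  0.0086]]
```

>>> servo_tool(series="-0.012 -0.003 0 0 0 0 1;-0.012 -0.0015 0 0 0 0 1;-0.0125 0 0 0 0 0 1;-0.0125 0.001 0 0 0 0 1", newtons=60)

```text
time: 20.92
position: [0.5454, -0.0176, 0.0701]
eef_rot: [0.82, 0.572, 0.001, -0.0]
ft_force: [6.7, 7.9, -5.0]
width: 0.117
```

```bash
python3 go.py .5467 -.0175 .068 -.35
```

```text
pos [ 0.5454 -0.0176  0.0701] az -0.3535 tilt [ 0.001  0.002 -1.   ] w 0.117 F [ 6.67  7.89 -5.03] t 20.93
units d [ 0.0016  0.0001 -0.0027] rot [-0.01   0.009  0.023]
```

>>> servo_tool(series="-0.0115 0.004 0 0 0 0 1;-0.011 0.005 0 0 0 0 1;-0.011 0.0055 0 0 0 0 1;-0.0105 0.0065 0 0 0 0 1")

```text
time: 21.42
position: [0.5084, -0.0021, 0.0702]
eef_rot: [0.821, 0.571, 0.002, 0.002]
ft_force: [13.1, 5.4, -11.3]
width: 0.118
```

```bash
python3 go.py .5102 -.003 .068 -.35;python3 look.py w22
```

```text
pos [ 0.5084 -0.0021  0.0702] az -0.3545 tilt [ 0.006 -0.001 -1.   ] w 0.118 F [ 13.11   5.42 -11.27] t 21.43
units d [ 0.0022 -0.0011 -0.0028] rot [0.006 0.042 0.03 ]
[ 0.5084274  -0.00208117  0.07024664] [0.82068959 0.57136561 0.00230615 0.0021507 ] 0.11779959998591573
tcp px [[257.86542633 248.50385096]] 21.475
```

View pics/w22.png

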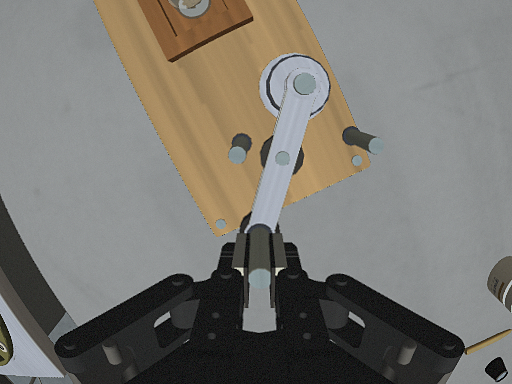

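>>> servo_tool(series="-0.0095 0.008 0 0 0.03 0 1;-0.008 0.008 0 0 0 0 1")

```text
time: 21.72
position: [0.4941, 0.0109, 0.0703]
eef_rot: [0.821, 0.571, 0.002, 0.003]
ft_force: [21.4, -7.6, -11.5]
width: 0.12
```

```bash
python3 go.py .4952 .0099 .068 -.35;python3 look.py w23
```

```text
pos [0.4941 0.0109 0.0703] az -0.3545 tilt [ 0.006 -0.002 -1.   ] w 0.12 F [ 21.41  -7.57 -11.5 ] t 21.73
units d [ 0.0014 -0.0012 -0.0028] rot [0.011 0.043 0.03 ]
[0.49409862 0.01088592 0.07027523] [0.82070543 0.5713417  0.00218235 0.00255127] 0.11958863651618083
tcp px [[257.86826872 248.49412757]] 21.775
```

View pics/w23.png

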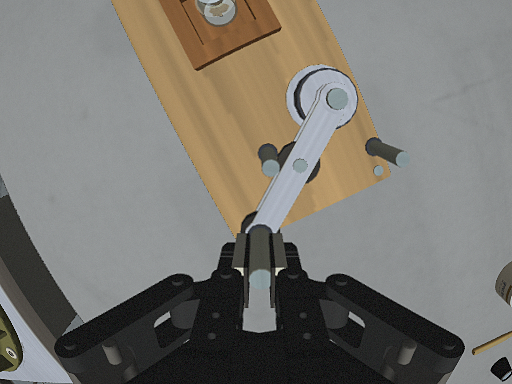

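>>> servo_tool(series="-0.002 0.003 0 0 0.03 0 1;0 0 0 0 0 0 1;0 0 0 0 0 0 1;0 0 0 0 0 0 1;0 0 0 0 0 0 1")

```text
time: 22.4
position: [0.4955, 0.0094, 0.0702]
eef_rot: [0.821, 0.571, 0.005, 0.009]
ft_force: [11.3, 0.3, -9.6]
width: 0.116
```

```bash
python3 go.py .4952 .0099 .068 -.35; python3 - <<'E'
from h import *
im=shot("top","t2"); cv2.imwrite("pics/t2z.png",cv2.resize(im[150:250,130:290],(800,500),interpolation=cv2.INTER_CUBIC))
im=shot("scene","s2"); cv2.imwrite("pics/s2z.png",cv2.resize(im[100:300,150:400],(750,600),interpolation=cv2.INTER_CUBIC))
o=r.observe(); print(o["position"],o["ft_force"],o["time"],abs(o["dq"]).max())
E
```

```text
pos [0.4955 0.0094 0.0702] az -0.355 tilt [ 0.019 -0.009 -1.   ] w 0.116 F [11.32  0.26 -9.63] t 22.4
units d [-0.0004  0.0007 -0.0028] rot [0.057 0.127 0.033]
[0.49554398 0.00935722 0.07024975] [12.49558519 -1.00149018 -9.65163042] 22.5 0.0021157563224301562
```

View pics/t2z.png

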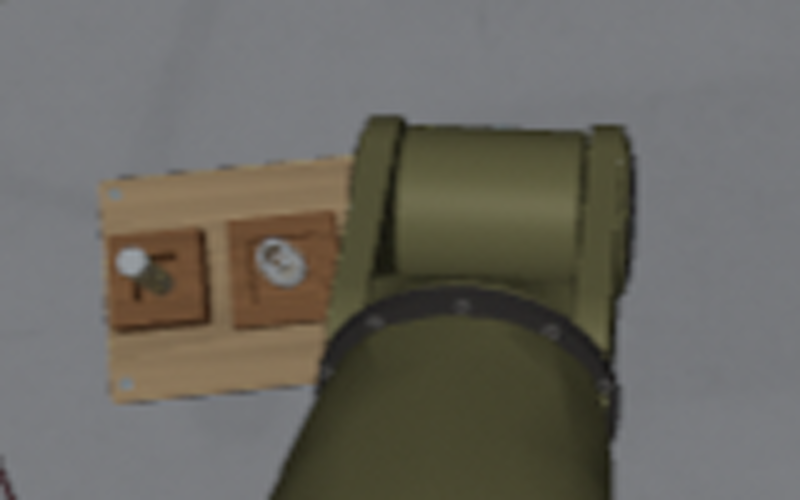

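View pics/s2z.png

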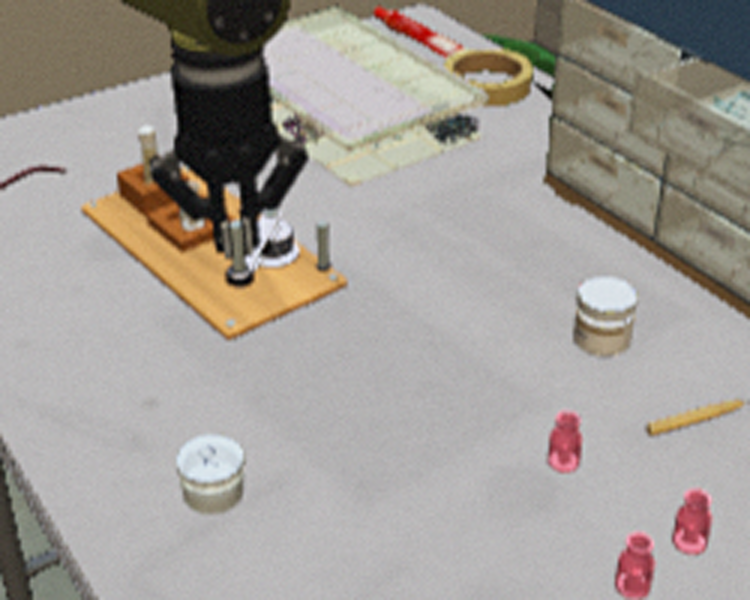

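>>> servo_tool(series="-0.005 0.005 0 0.06 0.13 0 1;-0.004 0.0045 0 0.01 0.02 0 1;-0.004 0.0045 0 0.01 0.02 0 1;-0.004 0.0045 0 0.01 0.02 0 1;-0.004 0.0045 0 0.01 0.02 0 1;-0.004 0.0045 0 0.01 0.02 0 1")

```text
time: 23.25
position: [0.4925, 0.0131, 0.0711]
eef_rot: [0.821, 0.57, 0.009, 0.019]
ft_force: [40.7, -32.5, -34.9]
width: 0.119
```

```bash
python3 go.py .4952 .0099 .068 -.35; python3 look.py w24; python3 - <<'E'
import sys; sys.path.insert(0,'.')
from h import *
for i in range(6): r.capture("scene"); o=r.observe(); print(o["position"].round(4),o["ft_force"].round(1),round(o["time"],2),abs(o["dq"]).max())
im=np.load("pics/w24.npy"); cv2.imwrite("pics/w24z.png",cv2.resize(im[0:300,130:420],(580,600),interpolation=cv2.INTER_CUBIC))
E
```

```text
pos [0.4925 0.0131 0.0711] az -0.3571 tilt [ 0.037 -0.021 -0.999] w 0.119 F [ 40.69 -32.52 -34.92] t 23.25
units d [ 0.0033 -0.0041 -0.0038] rot [0.139 0.251 0.048]
[0.4925391  0.01314922 0.07105576] [0.82128909 0.57010807 0.00944232 0.01928368] 0.11898718635373243
tcp px [[257.80336968 248.48279151]] 23.3
[0.4926 0.0132 0.0711] [ 40.6 -33.3 -35.9] 23.35 0.004777971442052651
[0.4926 0.0131 0.0711] [ 39.5 -34.  -36.4] 23.4 0.0017396170322870855
[0.4926 0.0131 0.0711] [ 40.4 -33.1 -36. ] 23.45 0.0017280353334798272
[0.4926 0.0131 0.0711] [ 39.6 -32.6 -35.8] 23.5 0.0012820215418401916
[0.4926 0.0131 0.0711] [ 40.2 -33.  -35.4] 23.55 0.002561214773112451
[0.4926 0.0131 0.0711] [ 40.  -34.  -35.1] 23.6 0.000821262914972408
```

View pics/w24z.png

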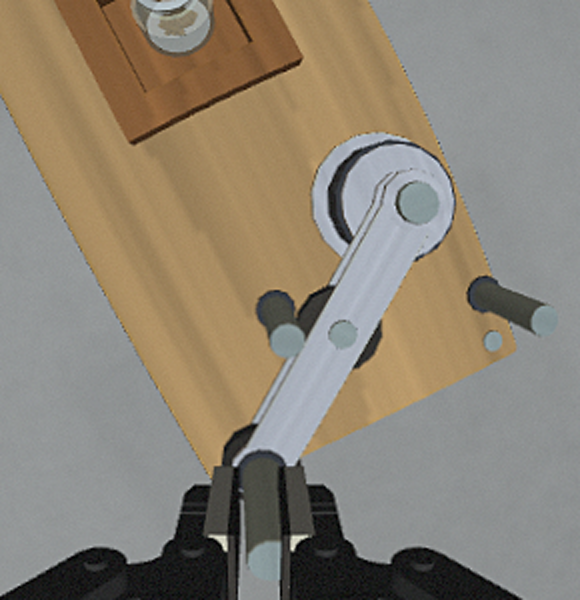

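>>> servo_tool(series="0 0 0 0 0 0 1;-0.001 0.001 0 0 0 0 1")

```text
time: 23.85
position: [0.4942, 0.0106, 0.0705]
eef_rot: [0.822, 0.569, 0.012, 0.023]
ft_force: [16.4, -2.0, -13.6]
width: 0.116
```

```bash
python3 go.py .4952 .0099 .068 -.35; python3 look.py w25; python3 - <<'E'
import sys; sys.path.insert(0,'.')
from h import *
for i in range(4): r.capture("scene"); o=r.observe(); print(o["position"].round(4),o["ft_force"].round(1),round(o["time"],2),abs(o["dq"]).max())
im=np.load("pics/w25.npy"); cv2.imwrite("pics/w25z.png",cv2.resize(im[0:300,130:420],(580,600),interpolation=cv2.INTER_CUBIC))
E
```

```text
pos [0.4942 0.0106 0.0705] az -0.3592 tilt [ 0.045 -0.024 -0.999] w 0.116 F [ 16.44  -2.01 -13.56] t 23.85
units d [ 0.0012 -0.0009 -0.0031] rot [0.161 0.304 0.062]
[0.49422477 0.01063521 0.07046084] [0.82181101 0.56917624 0.0117234  0.02297022] 0.11576469067356106
tcp px [[257.83182142 248.50456072]] 23.9
[0.4941 0.0109 0.0706] [ 20.3  -5.5 -16.7] 23.95 0.0032255078267325052
[0.4941 0.0109 0.0706] [ 19.   -5.6 -15.8] 24.0 0.0025888546419395833
[0.4941 0.0109 0.0705] [ 19.7  -7.2 -16.4] 24.05 0.0018840764748052868
[0.4941 0.0109 0.0706] [ 19.2  -6.7 -17.5] 24.1 0.0017304765996736609
```

View pics/w25z.png

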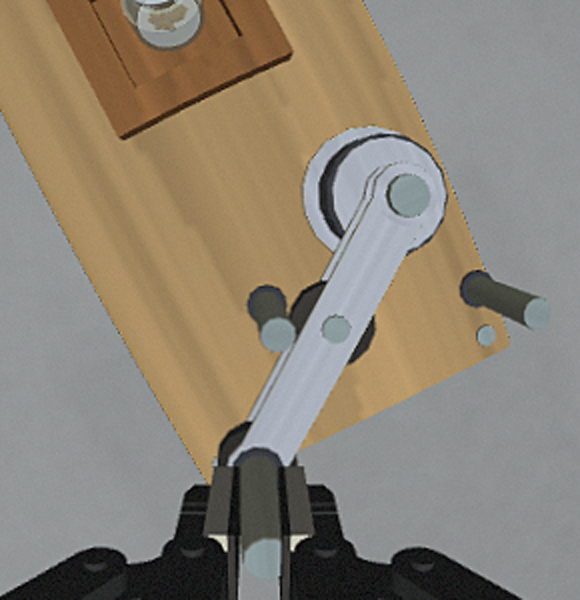

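```bash
python3 - <<'E'
from h import *
p=np.load("pics/w25p.npz")
a=onz("wrist",(130+408/2,196/2),.06,p); b=onz("wrist",(130+336/2,328/2),.055,p); c=onz("wrist",(130+262/2,558/2),.1,p)
print(a,b,c)
for q in (b,c): d=q-a; az=np.arctan2(d[1],d[0]); print("theta", -np.deg2rad(80)+.1042-az)
# ref at rest (w18)
p=np.load("pics/w18p.npz"); a=onz("wrist",(206,71),.06,p); b=onz("wrist",(231,107),.055,p); d=b-a; print("rest check",-np.deg2rad(80)+.1042-np.arctan2(d[1],d[0]))
im=shot("top","t3"); cv2.imwrite("pics/t3z.png",cv2.resize(im[100:280,130:430],(800,480),interpolation=cv2.INTER_CUBIC))
for l in ["frosted_pot","cream_jar","bead_tube","bead_vial"]:
    print(l,[(round(d["score"],2),np.round(d["box"],1).tolist()) for d in r.spot_in("top",l)][:3])
E
```

```text
[0.56023382 0.07119604 0.06      ] [0.53085182 0.04290342 0.055     ] [0.49427501 0.01077037 0.1       ]
theta 1.0830171843222025
theta 1.1078833053118065
rest check 0.016012094612661842
frosted_pot [(0.51, [301.2, 255.1, 20.3, 15.9])]
cream_jar [(0.85, [301.0, 130.0, 18.4, 24.4]), (0.3, [301.1, 254.2, 18.5, 22.4])]
bead_tube [(0.39, [155.9, 204.3, 14.5, 8.5])]
bead_vial [(0.64, [336.9, 171.6, 11.1, 8.1]), (0.6, [381.0, 181.9, 11.0, 11.0]), (0.48, [186.2, 204.8, 7.3, 7.4])]
```

View pics/t3z.png

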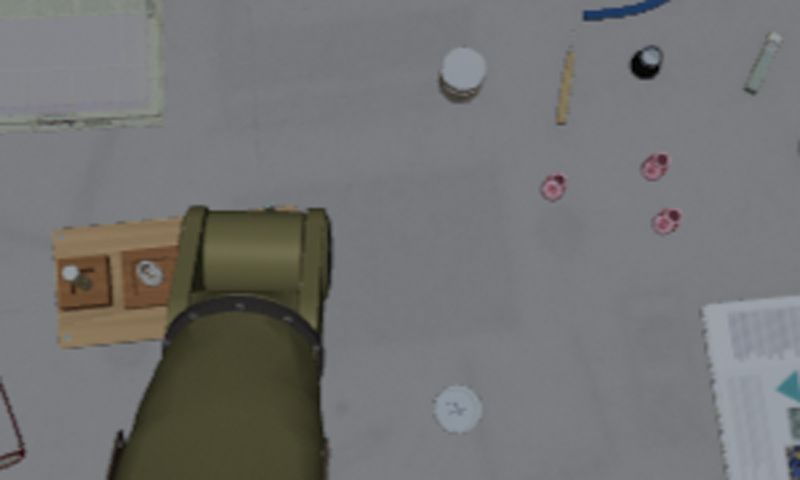

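```bash
python3 - <<'E'
from h import *
p=r.camera_params("top")
print((proj("top",[[.509,.2195,.086],[.509,.2195,.036],[.516,.15,.056]],p)-[130,100])*2.667)
o=r.observe(); print(o["position"],o["ft_force"],o["time"])
print(r.job_done())
E
```

```text
[[ 71.69842102 271.41974907]
 [ 82.81269318 279.70980451]
 [146.05432212 269.67415399]]
[0.49412205 0.01090288 0.07054925] [ 18.99015017  -6.38993654 -16.28534873] 24.35
the job is handed in; nothing more can be done
None
```

The tube stands upright in the narrow well, the clear glass vial stands upright in the wide well, and both are let go. The tension arm is swung clockwise to its stop, and the gripper still holds its pin there. I handed the job in at about 24.4 s of the 72 s; no verdict was reported.

- **Tube and vial:** The last top picture shows both within a few pixels of where upright containers in the wells should appear. I did not measure their final tilt or floor contact directly.
- **Tension arm:** From the image the angle is 1.08 to 1.11 rad, against a stop at 1.10. The grip was set to 60 N and the wrist force was steady at (19, −6, −16) N with the arm at rest.
- **Bystanders:** The pot, the jar and the pink look-alikes appear unmoved.

**Disagreements and risks:**
- **Camera bias:** The top camera read 2 to 5 mm off the wrist camera. I relied on the wrist camera.
- **Push force:** While seating the arm on its stop the horizontal wrist force briefly reached about 52 N, carried by the fingers. I eased it to about 20 N before handing in. I don't know whether finger force counts toward the 40 N limit on the arm and gripper body.
- **Tool tilt:** The gripper ended tilted about 0.05 rad under that load.

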